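Flip the LED board carrier and set its thumbscrew

ROBOT

A 6-joint arm with a two-finger parallel gripper is mounted at the origin on a cart in front of the work surface, level with it; the furniture and walls round the work are solid. World frame = base frame: x ahead of the robot, y to its left, z up, the work surface at z = 0. Lengths are in m, angles in rad, forces in N, time in s.
With the tool pointing down it reaches from about 0.4 to 0.925 m from the base axis. Payload 3.4 kg.
Tool frame: the origin (TCP) lies at the centre of the arm's flange, where the gripper is bolted on; the fingertips stand 173 mm ahead of it and the grasp point (between the pads) lies 155 mm ahead of it; z points along the fingers, y is the line along which they close (so a half turn about z gives the same grasp; the last joint's range is limited). The gripper opens to 85 mm and grips with 20 to 120 N. Pads are 22 mm wide; open, the fingers measure 114 mm over their backs; the gripper's body (76 mm by 85 mm) begins 54 mm behind the grasp point. The pads swing forward as they close: fully open they stand 13 mm farther back than shut.
Start: joints at [-1.256, 0.307, 1.506, -0, 1.328, -0.073], TCP at [0.217, -0.532, 0.405] pointing down, gripper open.
Joint ranges: [-3.12, 3.12], [-1.05, 2.28], [0.14, 2.33], [-1.42, 4.57], [0.1, 2.73], [-2.68, 2.68]. Speed limits (rad/s): [2.57, 2.57, 3.14, 3.14, 3.14, 3.14].

INTERFACE

Orientations are given as a unit quaternion [x, y, z, w].
In Python, from plant import ctrl gives the robot as it stands. Calls block until the motion is done:
- ctrl.reach(position, orientation): joint-space move of the TCP to a pose.
- ctrl.move_straight(position, frame=None, vel=0.15, guard=None): straight line of the TCP; frame=None keeps the orientation; vel is the mean speed in m/s. With guard (N) it stops when the force on the tool has changed by that much, and returns True; else False.
- ctrl.move_j(angles): joint-space move.
- ctrl.gripper_to(opening): opening from 0.0 (shut) to 1.0 (fully open); the grip force is fixed at half the most; returns when the fingers have stopped.
- ctrl.wait(seconds).
- ctrl.inverse_kinematics(position, orientation): joint angles nearest the present ones, or None.
- ctrl.grab_frame(name): name is "side" or "top" or "wrist"; returns a dict with "image" (420x560x3 uint8, blue, green, red), "z_map" (420x560 float32, m along the optical axis (not along the pixel's ray), 0 where there is no reading), "fovy" (degrees; the focal length in pixels is half the picture's height over the tangent of half this angle, whatever the lens; pixels are square), "cx", "cy" (the principal point, pixels), "k1" (the pictures are not rectified: a ray, as slopes to the right and down, at radius r is drawn at 1 + k1 r^2 times it, then the intrinsics apply), "rvec" (rotation vector, rad) and "tvec" (3), from world to camera coordinates, as OpenCV has them. Camera axes: x right, y down, z forward; pixel columns grow to the right and rows downward; lengths in m; the calibration is good to about 2 mm. A picture is of the moment at which its call begins.
A pose or a line that the arm cannot do raises ctrl.MotionError and nothing moves.
- ctrl.job_done(): hands the job in; it is judged then, once.
Trained networks look in a picture, given as the dict that the camera call returned (one of the last four; its "shot" number tells which), for a name from the list of things; names that differ only in an ending like _2 or _b are one class to them, and where a whole thing is asked for, a point or a joint stands for the part that bears it (a point fixed in the world has none). Each returns a list of dicts, best first, with "conf" (0 to 1); they miss things now and then, are a little off and sometimes report something else, mostly with a low value. They report only what shows in the picture. A call takes as long as a camera call.
- ctrl.spot_in(picture, thing): "box" ([centre column, centre row, width, height] in pixels, round what is visible of it).
- ctrl.spot_point(picture, thing): "xy" ([column, row] in pixels: a listed point, or the origin of a listed thing).
Readings, each from a call of its own:
- ctrl.get_clock(): time.
- ctrl.get_joints(): joint angles.
- ctrl.get_qvel(): joint speeds.
- ctrl.get_effort(): joint torques, N m.
- ctrl.get_eef_pos(): TCP position.
- ctrl.get_orientation(): TCP orientation.
- ctrl.get_force(): force on the tool from outside, world axes, zero at the start.
- ctrl.get_torque(): the same for the moment, N m.
- ctrl.get_grip_width(): opening from 0.0 (shut) to 1.0 (fully open).
- ctrl.get_gripper_force(): force on a finger pad.
Only numpy, scipy, OpenCV 4.12 (cv2) and the standard library are available. Lean on these libraries where they do the work, as an engineer would, in place of code of your own. Each camera call takes 0.05 s, during which the arm holds its last target. There are 200 camera calls.

TASK

The LED board in the hinged flip-over fixture lies lens side down on the right-hand rest: take the carrier's bar handle and swing it right over until it lies flat on the left-hand bed, lenses up. Then turn the winged thumbscrew that has come up on the carrier clockwise until it seats, back it off a quarter turn, and finish still gripping the wing at that setting, with the carrier still flat on its bed. Leave the loose things on the worktop and on the fixture's base plate where they lie.

Things in the scene. Friction and masses are not known exactly. Their poses are not given: they have to be found in the camera images.
- fixture: Flip-over fixture, fixed to the worktop: aluminium base plate 180 (x) x 280 (y) x 10 mm. Origin at the centre of the plate's underside; x runs along the hinge, away from the robot, y to the left, z up. Rest at -y (right) and bed at +y (left): each a 10 mm wide rail at y = -/+89 mm, its rubber top 61 mm above the worktop.
- hinge_mid (a point): Point on the hinge axis at the middle of the fixture, 65 mm above the worktop; axes as the fixture's. The axis runs along the fixture's x.
- boss_top (a point): Centre of the top of the round threaded boss (30 mm across, 61 mm high) on the left-hand side, x = -61, y = +47 mm from the fixture's middle: the thumbscrew's axis lies here once the carrier is flipped. Axes as the fixture's.
- carrier (a joint): Angle of the carrier about the hinge, rad: 0 = flat on the right-hand rest, lens side down; 1.57 = standing up; 3.14 (hard stop) = flat on the left-hand bed, lens side up. Stiff hinge (0.25 N m friction): it stays where it is left. The carrier is a grey frame 170 mm along the hinge, 8 mm thick, reaching 95 mm from the hinge axis; about 0.5 kg with board and screw.
- carrier_bar (a point): Middle of the carrier's handle: round steel bar 10 mm thick, 76 mm long, parallel to the hinge, 135 mm from the hinge axis in the frame's plane, held by an arm at each end; 35 mm free between bar and frame. 65 mm above the worktop when flat at either side. Can be pinched from above; it turns between the fingers as the carrier swings. x is along the bar.
- thumbscrew (a joint): Rotation of the captive thumbscrew, rad: 0 = seated (hard stop when turned clockwise, seen from its head); grows as it is turned anticlockwise, up to 3.0. A quarter turn backed off is 1.57. Friction 0.06 N m; it stays where it is left and does not noticeably rise or sink.
- wing: Steel wing of the thumbscrew, 36 mm long (x), 10 thick (y), 24 high (z, out of the head). Origin at its centre, on the screw axis. Under the carrier at the start; after the flip it stands up at the near end of the board, centre 99 mm above the worktop, 30 mm above the frame (lenses: 12 mm). From above: 45 deg clockwise of the fixture's x when seated, 45 deg anticlockwise a quarter turn back.
- pliers: Loose pliers, 184 mm long, lying on the worktop; leave alone. Origin at the centre of the underside.
- spare_board: Loose spare LED board, 60 x 118 x 12 mm, lying flat on the worktop; leave alone. Origin at the centre of the underside.
- black_tape: Loose roll of black tape, 57 mm across, 19 mm high; leave alone. Origin at the centre of the underside.
- hex_keys: Loose folding hex key set, 27 x 105 x 26 mm; leave alone. Origin at the centre of the underside.
- screwdriver: Loose screwdriver, 173 mm long; leave alone. Origin at the centre of the underside.
- splice_far: Small loose wire splice, 20 x 18 x 11 mm, lying on the fixture's base plate at its far left corner; leave alone. Origin at the centre of the underside.
- splice_near: Small loose wire splice, 20 x 13 x 11 mm, lying on the fixture's base plate at its near right corner; leave alone. Origin at the centre of the underside.

How it is judged:
On the way, in this order (a step that is already met when the one before it is completed fails the run):
1. the carrier is swung over and lies flat on the left-hand bed (within 5 degrees) (value of joint carrier above 3.05 rad), for 0.2 s.
2. the thumbscrew is turned clockwise until it seats (within 5 degrees), the carrier still on its bed (value of joint carrier above 3.05 rad and value of joint thumbscrew below 0.09 rad), for 0.1 s.
At the end, for the whole second after the job is handed in: The carrier lies flat on the left-hand bed (within 5 degrees), the thumbscrew is backed off 1.57 rad from its seat (within 0.3 rad) and at rest, and the fingers still grip its wing (more than 5 N) (value of joint carrier above 3.05 rad and value of joint thumbscrew between 1.27 and 1.87 rad and velocity of joint thumbscrew between -0.1 and 0.1 rad/s and contact force between the fingers and wing above 5 N); the arm keeps its last pose, push and grip.
It fails at once if a loose bystander (pliers, spare board, tape, hex keys, screwdriver or a splice) is moved by more than 30 mm (distance of any of pliers, spare_board, black_tape, hex_keys, screwdriver, splice_far, splice_near from where it was at the start of the episode above 0.03 m).
It also fails if it takes over 72 s, if anything falls off the work surface, if the arm or the gripper's body presses on something with over 40 N, if the wrist force passes 120 N, or if a joint passes its speed limit or range.

## Working session

There is one attempt and no reset: what is moved stays moved. The work goes in short steps, each a Python script; the robot and the scene stay as the last script left them, time stands still between calls to the robot, and variables do not carry over. Pictures are saved under pics/ and viewed, at most 10 in all, crops included, and the job is handed in when it is done.

```bash
ls; mkdir -p pics; cat > h.py <<'E'
import numpy as np, cv2
from scipy.spatial.transform import Rotation as R
from plant import ctrl
def K(f):
    F=f["image"].shape[0]/2/np.tan(np.radians(f["fovy"])/2)
    return np.array([[F,0,f["cx"]],[0,F,f["cy"]],[0,0,1.]])
def ray(f,uv):
    s=cv2.undistortPoints(np.array([[uv]],float),K(f),np.array([f["k1"],0,0,0.]))[0,0]
    Rm=cv2.Rodrigues(np.array(f["rvec"],float))[0]; t=np.array(f["tvec"],float)
    return -Rm.T@t, Rm.T@np.array([s[0],s[1],1.])
def atz(f,uv,z):
    c,d=ray(f,uv); return c+d*(z-c[2])/d[2]
def depth(f,uv):
    c,d=ray(f,uv); u,v=int(round(uv[0])),int(round(uv[1]))
    p=f["z_map"][max(v-1,0):v+2,max(u-1,0):u+2]; p=p[p>0]
    return c+d*np.median(p) if p.size else None
def proj(f,P):
    return cv2.projectPoints(np.array(P,float).reshape(-1,1,3),np.array(f["rvec"],float),np.array(f["tvec"],float),K(f),np.array([f["k1"],0,0,0.]))[0][:,0]
E
python3 - <<'E'
from h import *
np.set_printoptions(precision=4,suppress=True)
for n in("top","side"):
    f=ctrl.grab_frame(n); cv2.imwrite(f"pics/{n}0.png",f["image"])
    print(n,ray(f,(280,210)),f["fovy"],f["k1"])
    for t,z in(("fixture",0),("hinge_mid",.065),("boss_top",.061),("carrier_bar",.065),("splice_far",.01),("splice_near",.01),("pliers",0),("black_tape",0),("hex_keys",0),("screwdriver",0),("spare_board",0)):
        for r in ctrl.spot_point(f,t)[:2]: print(t,np.round(r["xy"],1),round(r["conf"],2),atz(f,r["xy"],z),depth(f,r["xy"]))
print(ctrl.get_clock(),ctrl.get_orientation())
E
```

```text
pics
top (array([ 0.4069, -0.0306,  1.3122]), array([ 0.0982, -0.0081, -0.9951])) 51.3271301882133 -0.11177935038228247
fixture [246.9 207.6] 0.67 [0.5407 0.0588 0.    ] [0.5333 0.0539 0.0726]
fixture [368.8 240.7] 0.18 [ 0.4514 -0.3118  0.    ] [ 0.4505 -0.3066  0.0242]
hinge_mid [241.3 201.7] 0.65 [0.5507 0.0711 0.065 ] [0.5571 0.0756 0.0096]
hinge_mid [375.9 203.4] 0.36 [ 0.5575 -0.3176  0.065 ] [ 0.5651 -0.3322  0.0016]
boss_top [233.2 227.8] 0.95 [0.4752 0.0918 0.061 ] [0.4751 0.0917 0.0623]
carrier_bar [290.1 190.4] 0.88 [ 0.5876 -0.0682  0.065 ] [ 0.5871 -0.0681  0.0686]
splice_far [206.2 192.1] 0.37 [0.583  0.1826 0.01  ] [0.5814 0.1806 0.0218]
splice_near [287.4 215.9] 0.38 [ 0.5184 -0.0638  0.01  ] [ 0.5178 -0.0636  0.0171]
pliers [134.6 228.8] 0.96 [0.466  0.3979 0.    ] [0.4659 0.3975 0.0014]
black_tape [378.1 201.5] 0.55 [ 0.5713 -0.3393  0.    ] [ 0.5711 -0.339   0.0015]
screwdriver [413.4 239.6] 0.62 [ 0.4581 -0.4491  0.    ] [ 0.4572 -0.4417  0.0233]
spare_board [137.3 181.9] 0.79 [0.6099 0.3986 0.    ] [0.6095 0.3978 0.0023]
side (array([ 0.3713, -1.0252,  0.8334]), 
[... 356 characters left out ...]
] [ 0.5847 -0.027   0.038 ]
splice_far [274.4 154.4] 0.72 [0.5986 0.3941 0.01  ] [0.5995 0.3997 0.0067]
splice_far [274.4 345. ] 0.52 [ 0.4544 -0.4547  0.01  ] [ 0.4534 -0.4621  0.0207]
splice_near [269.7 233.1] 0.57 [ 0.5058 -0.0682  0.01  ] [ 0.5055 -0.0706  0.012 ]
pliers [241.5 162.2] 0.56 [0.4674 0.3768 0.    ] [0.4673 0.3746 0.0013]
black_tape [304.8 303.2] 0.62 [ 0.5512 -0.3413  0.    ] [ 0.5479 -0.3539  0.0153]
hex_keys [262.7 301.8] 0.65 [ 0.4476 -0.3173 -0.    ] [ 0.446  -0.3318  0.017 ]
screwdriver [272.5 345.7] 0.62 [ 0.4509 -0.4488 -0.    ] [ 0.4491 -0.4614  0.0182]
spare_board [276.2 153.2] 0.56 [0.61   0.4193 0.    ] [0.6085 0.4105 0.0051]
1.2 [ 0.9813  0.1927  0.     -0.    ]
```

```bash
python3 - <<'E'
import cv2
a=cv2.imread("pics/top0.png")[140:280,160:340]
cv2.imwrite("pics/top0c.png",cv2.resize(a,None,fx=4,fy=4,interpolation=cv2.INTER_CUBIC))
E
```

```text
(no output)
```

View pics/top0c.png

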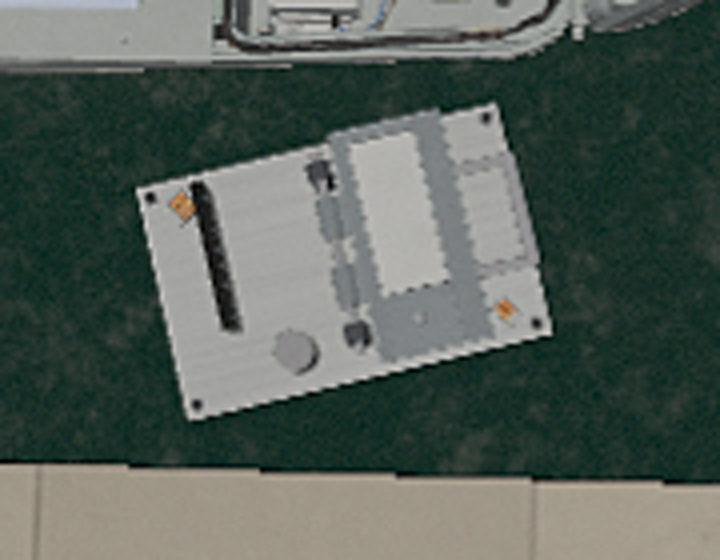

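View pics/side0.png

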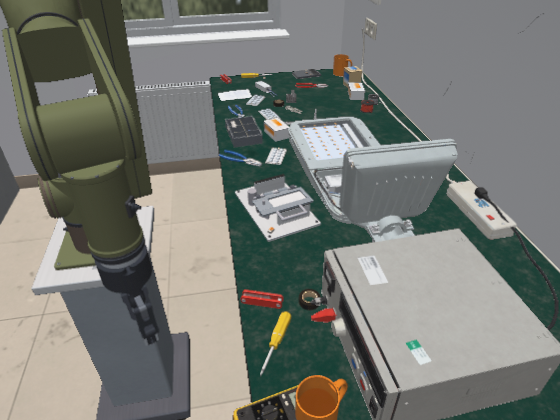

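The top crop shows the plate corners at crop pixels (137,188), (495,103), (552,335) and (190,420). The bar is at about (522,210) and the boss at (296,350). The plate is yawed about +13°, and the case stands behind the fixture. Next I'll fit the pose from these corners and then refine it with the wrist camera.

```bash
cat >> h.py <<'E'
def fit(model,world):
    m=np.array(model)[:,:2]; w=np.array(world)[:,:2]; mc,wc=m.mean(0),w.mean(0)
    a=m-mc;b=w-wc; yaw=np.arctan2((a[:,0]*b[:,1]-a[:,1]*b[:,0]).sum(),(a*b).sum())
    c,s=np.cos(yaw),np.sin(yaw); M=np.array([[c,-s],[s,c]]); o=wc-M@mc
    return o,yaw,(w-(m@M.T+o))
def F2W(o,yaw,p):
    c,s=np.cos(yaw),np.sin(yaw); return np.array([o[0]+c*p[0]-s*p[1],o[1]+s*p[0]+c*p[1],p[2]])
def quat(a): # tool down, closing line (tool y) at world yaw a
    z=np.array([0,0,-1.]);y=np.array([np.cos(a),np.sin(a),0]);x=np.cross(y,z)
    return R.from_matrix(np.stack([x,y,z],1)).as_quat()
E
python3 - <<'E'
from h import *
np.set_printoptions(precision=4,suppress=True)
f=ctrl.grab_frame("top")
cs=[(137,188),(495,103),(552,335),(190,420)]
m=[(.09,.14),(.09,-.14),(-.09,-.14),(-.09,.14)]
w=[atz(f,(160+(u+.5)/4-.5,140+(v+.5)/4-.5),.01) for u,v in cs]
o,yaw,r=fit(m,w); print(o,np.degrees(yaw),r*1e3)
for n,p in(("hinge",(0,0,.065)),("boss",(-.061,.047,.061)),("bar",(0,-.135,.065))): print(n,F2W(o,yaw,p))
# obstacle heights near
for y in np.arange(-.15,.3,.05):
    print(round(y,2),[ (lambda d: None if d is None else round(float(d[2]),3))(depth(f,proj(f,[x,y,0])[0])) for x in np.arange(.4,.9,.05)])
c=F2W(o,yaw,(-.02,-.05,0))
for a in (yaw+np.pi/2,yaw-np.pi/2):
    print(a,quat(a),ctrl.inverse_kinematics([c[0]-.05,c[1],.42],quat(a)))
E
```

```text
[0.5481 0.0627] 15.163281862193745 [[ 0.2086 -0.6643]
 [-0.0707  1.3371]
 [-0.9632  0.9706]
 [ 0.8254 -1.6435]]
hinge [0.5481 0.0627 0.065 ]
boss [0.4769 0.0921 0.061 ]
bar [ 0.5834 -0.0676  0.065 ]
-0.15 [-0.0, 0.0, -0.001, -0.002, -0.0, 0.001, 0.0, 0.201, 0.091, 0.092]
-0.1 [-0.001, 0.0, -0.0, 0.002, -0.0, 0.002, 0.001, 0.07, 0.076, 0.077]
-0.05 [-0.001, 0.002, 0.067, 0.069, 0.012, 0.01, -0.0, 0.041, 0.04, 0.039]
0.0 [0.001, 0.002, 0.071, 0.063, 0.066, 0.07, 0.001, 0.039, 0.05, 0.039]
0.05 [-0.003, -0.001, 0.072, 0.07, 0.06, 0.069, 0.003, 0.038, 0.039, 0.038]
0.1 [-0.0, 0.01, 0.011, 0.01, 0.011, 0.002, 0.048, 0.07, 0.071, 0.07]
0.15 [-0.002, 0.01, 0.062, 0.014, 0.011, 0.0, 0.059, 0.061, 0.058, 0.062]
0.2 [-0.001, 0.001, 0.003, 0.01, 0.011, 0.0, 0.077, 0.08, 0.081, 0.08]
0.25 [-0.0, -0.001, 0.0, 0.0, -0.002, 0.0, 0.077, 0.064, 0.062, 0.061]
1.8354455206981144 [-0.1319  0.9913  0.      0.    ] [-0.0671  0.1781  1.6475 -0.      1.316  -1.9025]
-1.3061471328916787 [0.9913 0.1319 0.     0.    ] [-0.0671  0.1781  1.6475 -0.      1.316   1.2391]
```

```bash
python3 - <<'E'
from h import *
np.set_printoptions(precision=4,suppress=True)
o=np.array([.5481,.0627]);yaw=np.radians(15.16)
b=F2W(o,yaw,(0,-.135,0)); q=quat(yaw-np.pi/2)
ctrl.reach([b[0]-.05,b[1]+.03,.38],q)
f=ctrl.grab_frame("wrist"); cv2.imwrite("pics/w1.png",f["image"])
for t,z in(("hinge_mid",.065),("boss_top",.061),("carrier_bar",.065),("splice_near",.01),("splice_far",.01)):
    for r in ctrl.spot_point(f,t)[:2]: print(t,np.round(r["xy"],1),round(r["conf"],2),atz(f,r["xy"],z),depth(f,r["xy"]))
print(proj(f,[F2W(o,yaw,p) for p in((0,-.135,.065),(.038,-.135,.065),(-.038,-.135,.065),(0,0,.065))]), ctrl.get_clock())
E
```

```text
hinge_mid [167.7 154.1] 0.7 [0.5471 0.0651 0.065 ] [0.5479 0.0641 0.0684]
boss_top [127.6 219.4] 0.66 [0.4743 0.0943 0.061 ] [0.4741 0.0945 0.0606]
boss_top [287.8 208. ] 0.64 [ 0.5254 -0.0513  0.061 ] [ 0.5133 -0.0562  0.0203]
carrier_bar [322.7 153.3] 0.83 [ 0.583  -0.0668  0.065 ] [ 0.5835 -0.0661  0.0694]
splice_near [292.  209.7] 0.6 [ 0.5095 -0.0624  0.01  ] [ 0.5127 -0.061   0.0206]
[[323.6707 153.1195]
 [325.4261 108.1723]
 [321.9168 194.9006]
 [170.5227 153.7405]] 3.6583
```

View pics/w1.png

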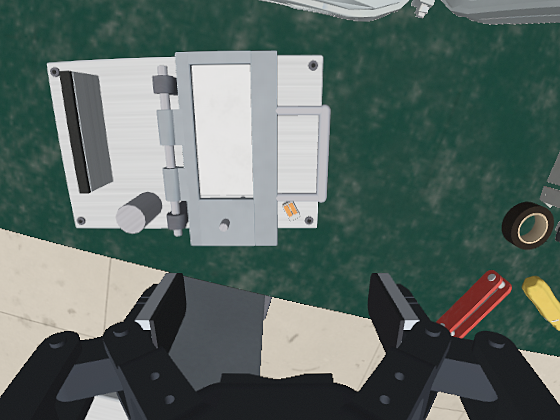

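The picture shows the bar running from (325,108) to (323,198), which matches my projection. The network's hinge and boss points are within 3 mm of the fitted pose. Next I grip the bar.

```bash
python3 - <<'E'
from h import *
np.set_printoptions(precision=3,suppress=True)
o=np.array([.5478,.0632]);yaw=np.radians(15.0)
b=F2W(o,yaw,(0,-.135,0)); q=quat(yaw-np.pi/2)
ctrl.gripper_to(.38)
ctrl.reach([b[0],b[1],.30],q)
print(ctrl.move_straight([b[0],b[1],.221],guard=10,vel=.1))
f0=np.array(ctrl.get_force())
ctrl.gripper_to(0)
print(ctrl.get_grip_width(),ctrl.get_gripper_force(),ctrl.get_eef_pos(),f0,ctrl.get_force(),ctrl.get_clock())
f=ctrl.grab_frame("wrist"); cv2.imwrite("pics/w2.png",f["image"])
E
```

```text
False
0.09170913862442012 58.62947702407837 [ 0.583 -0.067  0.222] [ 0.016  0.114 -0.342] [-1.001  1.663  5.642] 5.975
```

View pics/w2.png

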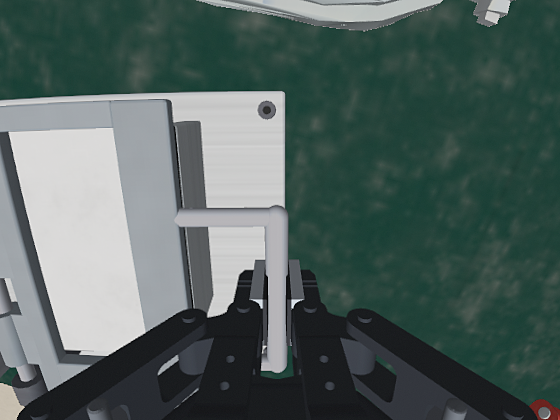

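The bar is held between the pads at about (275,290), parallel to them. Next I swing it in steps and watch the force.

```bash
python3 - <<'E'
from h import *
np.set_printoptions(precision=1,suppress=True)
o=np.array([.5478,.0632]);yaw=np.radians(15.0)
p0=np.array(ctrl.get_eef_pos()); b0=F2W(o,yaw,(0,-.135,.065)); off=p0-b0; off[2]=.1555
for th in np.radians(np.arange(12,181,12)):
    b=F2W(o,yaw,(0,-.135*np.cos(th),.065+.135*np.sin(th)))
    ctrl.move_straight(b+off,vel=.12)
    F=np.array(ctrl.get_force()); print(int(np.degrees(th)+.5),F,round(ctrl.get_grip_width(),3),end=' | ')
    if np.linalg.norm(F)>50: print("STOP");break
print(ctrl.get_clock(),ctrl.get_eef_pos())
E
```

```text
12 [ 1.5 -1.2 -2.6] 0.089 | 24 [ 0.9 -5.   0.5] 0.089 | 36 [ 0.6 -8.5  3.7] 0.094 | 48 [ -0.8 -12.4   8.9] 0.09 | 60 [ -3.5 -14.2  15.6] 0.09 | 72 [ -6.6 -11.9  23.1] 0.087 | 84 [-6.9 -3.8 25.3] 0.086 | 96 [-7.1  0.1 21.4] 0.088 | 108 [-4.6  4.7 10.4] 0.093 | 120 [-2.5  4.3  6.8] 0.089 | 132 [-2.1  4.7  1.9] 0.089 | 144 [-1.8  4.5  2.2] 0.085 | 156 [-3.9  3.4  0.8] 0.085 | 168 [-3.7  2.  -3.7] 0.089 | 180 [-4.8  3.3 -3.1] 0.092 | 11.775 [0.5 0.2 0.2]
```

```bash
python3 - <<'E'
from h import *
np.set_printoptions(precision=4,suppress=True)
o=np.array([.5478,.0632]);yaw=np.radians(15.0)
p=np.array(ctrl.get_eef_pos());
print(ctrl.move_straight(p-[0,0,.006],vel=.03,guard=12),ctrl.get_force(),ctrl.get_eef_pos())
ctrl.wait(.3); ctrl.gripper_to(.38)
p=np.array(ctrl.get_eef_pos()); ctrl.move_straight(p+[0,0,.1])
w=F2W(o,yaw,(-.061,.047,.0))
ctrl.reach([w[0]-.08,w[1],.36],quat(yaw-np.pi/2))
for n in("wrist","top"):
    f=ctrl.grab_frame(n); cv2.imwrite(f"pics/{n}3.png",f["image"])
    for t,z in(("wing",.099),("carrier_bar",.065)):
        for r in ctrl.spot_point(f,t)[:2]: print(t,np.round(r["xy"],1),round(r["conf"],2),atz(f,r["xy"],z),depth(f,r["xy"]))
    print(proj(f,[F2W(o,yaw,(-.061,.047,.111))]))
print(w,ctrl.get_clock())
E
```

```text
True [-1.6988  0.4488  6.0485] [0.5125 0.1935 0.2181]
wing [308.1 116. ] 0.67 [0.4739 0.0912 0.099 ] [0.474  0.0924 0.1107]
carrier_bar [187.2  28.2] 0.92 [0.5125 0.1928 0.065 ] [0.5118 0.1914 0.0694]
[[308.684  111.6126]]
wing [232.8 226.9] 0.54 [0.4756 0.0893 0.099 ] [0.4495 0.0439 0.5589]
carrier_bar [197.2 210.5] 0.69 [0.5215 0.1971 0.065 ] [0.521  0.1962 0.0699]
carrier_bar [407.6 238.6] 0.63 [ 0.4581 -0.4112  0.065 ] [ 0.46   -0.4258  0.0173]
[[231.1345 226.1882]]
[0.4767 0.0928 0.    ] 14.45
```

View pics/wrist3.png

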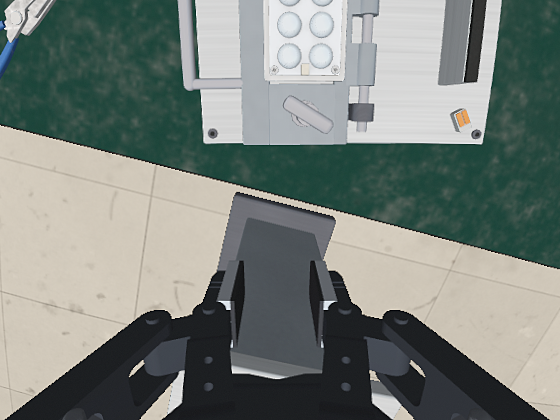

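The carrier lies flat with its lenses up. The wing runs from (285,98) to (330,130), about 55° anticlockwise of the fixture's x. I'll measure it precisely from depth.

```bash
python3 - <<'E'
from h import *
np.set_printoptions(precision=4,suppress=True)
o=np.array([.5478,.0632]);yaw=np.radians(15.0)
w=F2W(o,yaw,(-.061,.047,0))
# camera more squarely above the wing
f=ctrl.grab_frame("wrist")
P=np.array([d for v in range(85,145) for u in range(265,350) if (d:=depth(f,(u,v))) is not None and .102<d[2]<.12])
P=P[np.hypot(*(P[:,:2]-w[:2]).T)<.03]
(rc,sz,an)=cv2.minAreaRect((P[:,:2]*1e3).astype(np.float32))
C=np.cov(P[:,:2].T); e=np.linalg.eigh(C)[1][:,1]; a=np.degrees(np.arctan2(e[1],e[0]))
print(len(P),P.mean(0),np.median(P[:,2]),rc,sz,an,"yaw",a,"in fixture",(a-15)%180,"theta",np.radians((a-15)%180+45))
E
```

```text
897 [0.475  0.0926 0.1096] 0.11006584273557846 (474.8384094238281, 92.44528198242188) (35.41836166381836, 14.347825050354004) 66.03135681152344 yaw 74.74161661604494 in fixture 59.74161661604494 theta 1.8280860738115854
```

```bash
python3 - <<'E'
from h import *
np.set_printoptions(precision=4,suppress=True)
q=quat(np.radians(70-90)); p=[.4753,.0925,.30]
ctrl.gripper_to(.42); ctrl.reach(p,q)
print(ctrl.get_joints())
print(ctrl.move_straight([p[0],p[1],.258],vel=.08,guard=8))
f0=np.array(ctrl.get_force()); ctrl.gripper_to(0)
print(ctrl.get_grip_width(),ctrl.get_gripper_force(),f0,ctrl.get_force(),ctrl.get_torque(),ctrl.get_eef_pos(),ctrl.get_clock())
f=ctrl.grab_frame("wrist"); cv2.imwrite("pics/w4.png",f["image"])
E
```

```text
[0.105  0.2931 1.836  0.0001 1.013  0.4553]
False
0.14864916722072802 58.47969710826874 [-0.4233 -0.1535  0.3236] [-1.6632  0.1678  5.633 ] [0.0366 0.1882 0.0004] [0.4755 0.0926 0.2587] 16.6583
```

View pics/w4.png

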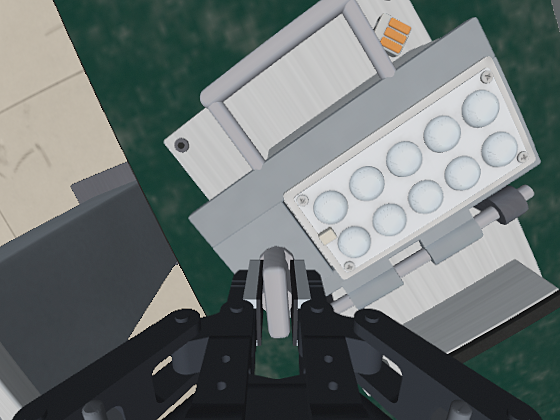

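The wing is between the pads, about 4° more anticlockwise than the tool. Next I turn it clockwise in steps until the moment shows the seat.

```bash
python3 - <<'E'
from h import *
np.set_printoptions(precision=3,suppress=True)
j=np.array(ctrl.get_joints()); q0=j[5]
for d in [30,60,80,90,94,97,100,103,106,109]:
    j[5]=q0+np.radians(d); ctrl.move_j(j); T=np.array(ctrl.get_torque())
    print(d,T,np.array(ctrl.get_force()),round(ctrl.get_grip_width(),3),round(ctrl.get_joints()[5]-q0,3))
    if abs(T[2])>.6: break
ctrl.wait(.3)
print(j[5],ctrl.get_clock())
f=ctrl.grab_frame("wrist"); cv2.imwrite("pics/w5.png",f["image"])
E
```

```text
30 [-0.119  0.052 -0.109] [-0.256 -0.747  1.919] 0.143 0.521
60 [-0.348 -0.01  -0.083] [ 0.618 -1.846  1.62 ] 0.146 1.044
80 [-0.595 -0.05  -0.067] [ 0.241 -3.215  0.529] 0.15 1.392
90 [-0.708 -0.06  -0.022] [ 0.469 -3.654  1.769] 0.148 1.565
94 [-0.838 -0.112 -0.09 ] [ 0.346 -5.564  2.049] 0.149 1.636
97 [-0.806 -0.102 -0.045] [ 0.577 -4.933  1.553] 0.149 1.69
100 [-0.881 -0.113 -0.125] [ 0.547 -5.284  2.432] 0.147 1.742
103 [-0.87  -0.05  -0.016] [ 0.783 -5.731  1.475] 0.15 1.794
106 [-0.861 -0.08   0.205] [ 1.378 -5.195  2.583] 0.147 1.846
109 [-0.909 -0.092  0.545] [ 0.615 -6.15   1.697] 0.148 1.898
2.3564306967241313 20.3583
```

View pics/w5.png

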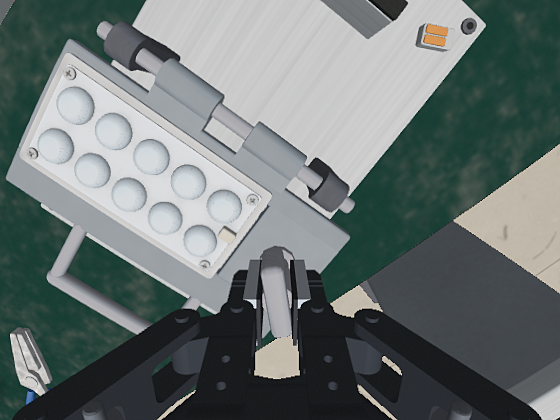

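The moment rose to 0.55 N m at 109°. The wing now stands about 9° anticlockwise in the pads, so at about -30° world, which is the seat geometry of 15° - 45°. I'll regrip aligned with the wing, then back off 90°.

```bash
python3 - <<'E'
from h import *
np.set_printoptions(precision=3,suppress=True)
ctrl.gripper_to(.42)
p=np.array(ctrl.get_eef_pos()); p[1]-=.001; p[2]=.2585
ctrl.reach(p,quat(np.radians(-30-90)))
ctrl.gripper_to(0)
print(ctrl.get_grip_width(),ctrl.get_gripper_force(),ctrl.get_force(),ctrl.get_torque())
# make sure it is on the seat: 4 deg further clockwise
j=np.array(ctrl.get_joints()); q0=j[5]
for d in (4,8):
    j[5]=q0+np.radians(d); ctrl.move_j(j); ctrl.wait(.2); print(d,ctrl.get_torque(),ctrl.get_grip_width())
    if d==4: f=ctrl.grab_frame("wrist"); cv2.imwrite("pics/w6.png",f["image"])
    if ctrl.get_torque()[2]>.5: break
for d in(-45,-90):
    j[5]=q0+np.radians(d); ctrl.move_j(j); ctrl.wait(.2); print(d,ctrl.get_torque(),ctrl.get_force(),ctrl.get_grip_width())
f=ctrl.grab_frame("wrist"); cv2.imwrite("pics/w7.png",f["image"])
t=ctrl.grab_frame("top")
for r in ctrl.spot_point(t,"carrier_bar")[:1]: print(r,depth(t,r["xy"]))
print(ctrl.get_gripper_force(),ctrl.get_clock())
E
```

```text
0.1514757377590446 58.43951404094696 [0.344 1.947 2.917] [ 0.214  0.073 -0.039]
4 [0.107 0.051 0.479] 0.14725193479051163
8 [0.184 0.006 0.467] 0.15136052455942717
-45 [ 0.18   0.021 -0.011] [-0.892  2.071 -0.397] 0.1475724680181074
-90 [ 0.399  0.032 -0.052] [-0.963  2.938  0.956] 0.14868347322985703
58.75345587730408 24.525
```

View pics/w7.png

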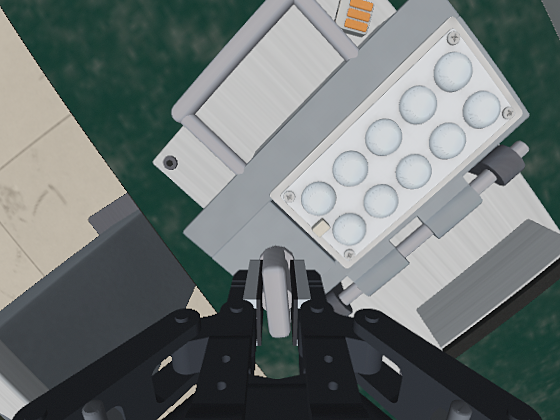

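The wing is gripped and leans about 5° anticlockwise in the pads from the slip at the stop. I'll trim 4° clockwise, check the frame's height, and hand in.

```bash
python3 - <<'E'
from h import *
np.set_printoptions(precision=4,suppress=True)
j=np.array(ctrl.get_joints()); j[5]+=np.radians(4); ctrl.move_j(j); ctrl.wait(.5)
f=ctrl.grab_frame("wrist")
r=ctrl.spot_point(f,"carrier_bar")[:1]
for x in r: print(x,depth(f,x["xy"]))
print(depth(f,(345,42)),depth(f,(235,155)),ctrl.get_gripper_force(),ctrl.get_torque(),ctrl.get_clock())
if ctrl.get_gripper_force()>20: print(ctrl.job_done())
E
```

```text
{'xy': [220.6, 53.4], 'conf': 0.78} [0.5123 0.193  0.0689]
[0.562  0.1656 0.0677] [0.4793 0.149  0.0095] 58.726476430892944 [0.3406 0.0041 0.0234] 25.375
the job is handed in; nothing more can be done
None
```

I handed the job in at 25.4 s with the carrier flat on the left-hand bed; the thumbscrew was seated (by moment and angle), then backed off about a quarter turn (about 1.6 rad, estimated from tool angle and pictures), and the wing is still gripped at about 59 N.

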